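# Dip a probe through the sliding guide into the sample beaker

## Robot

A 7-joint arm with a two-finger parallel gripper is mounted at the origin on the work surface. World frame = base frame: x ahead of the robot, y to its left, z up, the work surface at z = 0. Lengths are in m, angles in degrees, forces in N, time in s.
With the tool pointing down it reaches from about 0.425 to 0.95 m from the base axis. Payload 4.7 kg.
Tool frame: the origin (TCP) lies midway between the tips of the shut fingers; the grasp point (between the pads) lies 19 mm behind it (env.grip_point_offset is the distance from the TCP to the grasp point, in m); z points along the fingers, y is the line along which they close (so a half turn about z gives the same grasp; the last joint's range is limited). The gripper opens to 85 mm and grips with 20 to 120 N. Pads are 22 mm wide; open, the fingers measure 114 mm over their backs; the gripper's body (76 mm by 85 mm) begins 54 mm behind the grasp point. The pads swing forward as they close: fully open they stand 13 mm farther back than shut.
Start: joints at [73.574, 26.849, -2.785, 87.806, 1.381, 65.374, -4.715], TCP at [0.172, -0.653, 0.231] pointing down, gripper open.
Joint ranges: [-148.3, 148.3], [-19.14, 114.17], [-79.39, 73.82], [5.75, 140.21], [-59.74, 239.74], [12.07, 113.84], [-152.46, 152.46]. Speed limits (degrees/s): [147.25, 147.25, 180, 180, 180, 180, 180].

## Interface

Orientations are given as [roll, pitch, yaw] about the fixed x, y, z axes, in that order (R = Rz(yaw) Ry(pitch) Rx(roll)).
In Python, from bench import env gives the robot as it stands.
- The arm moves only by the shell command python3 -m creep 'ROWS' [OPENING] [FORCE]. ROWS is text: rows parted by semicolons, each of 6 numbers parted by spaces: the shift along the tool's x, y, z in units of 0.4 m (1.0 is 0.4 m), then the turn, a rotation vector about the tool's x, y, z in units of 0.5 rad (1.0 is 0.5 rad). A call has 1 to 8 rows; each row is the pose to reach, as a shift and turn from the pose commanded when the call began, along the tool's axes at that moment; what a row does not reach only later rows make up. A row lasts 1/10 s, in which the tool goes at most 50 mm and 8.59 degrees, less where a joint would pass 70% of its speed; a pose out of reach is approached as far as the arm can. A call with a number of a shift or a turn outside -1 to 1 is refused whole. A call with a gripper value outside its range is refused whole. OPENING is the opening, from 0 (shut) to 1 (fully open), set as the call begins (- or left out, the last holds). The fingers move at their own pace and stop on an object; FORCE is the grip in N (left out, the last holds). Time passes only in rows, so rows that repeat a pose let the fingers close. It gives the time, the measured TCP pose, the force, the opening and the grip force at its end, in the units of the state.
- env.get_state(): the state, without advancing time (a new reading comes with each control period).
- env.camera(name): name is "side" or "top"; returns the picture (384x512x3 uint8, red, green, blue); there is no depth.
- env.camera_info(name): a dict with "camera_matrix" (3x3 intrinsics, pixels), "origin" and "attitude" of the camera in the world. Camera axes: x right, y down, z forward; pixel columns grow to the right and rows downward; lengths in m; the calibration is good to about 2 mm. A picture is of the moment at which its call begins. camera_info takes no time and is no camera call.
- env.sign_off(): hands the job in; it is judged then, once.
The state is a dict: "time": time; "qpos": joint angles; "dq": joint speeds; "joint_efforts": joint torques, N m; "tool_pos": TCP position; "tool_rot": TCP orientation; "ft_force": force on the tool from outside, world axes, zero at the start; "wrist_torque": the same for the moment, N m; "width": finger opening in m; "finger_force": force on a finger pad.
Only numpy, scipy, OpenCV 4.12 (cv2) and the standard library are available. Lean on these libraries where they do the work, as an engineer would, in place of code of your own. Each camera call takes 0.05 s, during which the arm holds its last target. There are 200 camera calls.

## Task

On the dip station, slide the guide along its rail until its hole is centred over the open beaker. Then take the square-headed probe out of the rack and lower it upright through the guide hole, without the probe touching the guide or the beaker, until its tip hangs in the lower half of the beaker, clear of the bottom. Finish while still holding the probe there, still and centred in the hole, with everything else left where it stands.

Things in the scene. Friction and masses are not known exactly. Their poses are not given: they have to be found in the camera images.
- station: fixed dip station: dark grey base plate (170 x 340 mm, 8 mm thick) with a 12 mm steel rail on two posts (tops 120 mm above the table, 155 mm either side of the middle). Origin: on the table, under the middle of the row in which beaker and bottle stand; y runs along the rail, x away from the robot; the rail lies at x = 70 mm, 109 mm above the table.
- guide: aluminium plate 56 x 56 mm, 12 mm thick, with a vertical through hole of 24 mm diameter, held out from a black carriage on the rail. Origin: centre of the hole at the plate's upper face, 115 mm above the table; axes parallel to the station's. It slides only along the station's y, up to 100 mm either way from the middle, needs about 3 N and stays where it is left.
- guide_knob (a point): centre of the black square upright knob on the guide's carriage, by which the guide is moved: 18 x 18 mm, sides parallel to the station's axes; 70 mm along the station's +x from the hole centre; it spans 123 to 159 mm above the table and the centre is 141 mm up.
- beaker: the only open vessel on the station: a loose straight glass beaker, 72 mm outside diameter, 3 mm wall, 85 mm high, inside floor 5 mm above its underside. It stands on the base plate (8 mm above the table) in line with the path of the guide hole, left or right of the middle. Origin: centre of its underside.
- rack: fixed white block, 60 mm deep, 160 mm wide, 60 mm high, with two round upright holes (12 mm diameter, 50 mm deep, 90 mm apart along its y axis). Origin: centre of its underside. One hole holds the probe, the other the stirring rod.
- probe: loose probe: a steel rod, 10 mm diameter, 140 mm long, below a black square head 22 x 22 mm, 35 mm high (175 mm overall, 80 to 150 g). It stands upright in one of the rack's holes, tip 10 mm and head 150 to 185 mm above the table. Origin: centre of the tip; z up along the rod; x and y square to the head's sides, turned at most 0.3 rad from the rack's.
- probe_mid (a point): point on the probe's axis, 80 mm above its tip.
- flavour_bottle: amber glass bottle with a black cap, 48 mm diameter, 78 mm high, standing on the station's base plate under the other half of the rail; leave it. Origin: centre of its underside.
- stirrer: plain glass stirring rod, 10 mm diameter, with a 16 mm ball on top, 120 mm long, standing in the other hole of the rack, its top 130 mm above the table; leave it. Origin: its lower end.
- milk_bottle: white bottle, 68 mm diameter, 180 mm high, on the table beyond the rack; leave it. Origin: centre of its underside.
- juice_bottle: orange bottle, 62 mm diameter, 170 mm high, on the table beyond the rack; leave it. Origin: centre of its underside.
- tasting_cup: small open white cup, 48 mm across, 35 mm high, on the table left of the station; leave it. Origin: centre of its underside.
- vial: small amber vial, 28 mm diameter, 55 mm high, on the table between the rack and the station; leave it. Origin: centre of its underside.
- jar: amber jar, 64 mm diameter, 80 mm high, on the table left of the station; leave it. Origin: centre of its underside.

How it is judged (in metres and radians):
On the way, in this order (a step that is already met when the one before it is completed fails the run):
1. the guide hole is over the open beaker (axes within 12 mm) (horizontal distance between guide and beaker below 0.012 m), for 0.2 s.
2. the probe is lifted right out of the rack (z of probe in the frame of rack above 0.07 m and horizontal distance between guide and beaker below 0.012 m), for 0.1 s.
3. the probe's tip enters the guide hole from above (horizontal distance between probe and guide below 0.007 m and z of probe in the frame of guide between -0.012 and 0.03 m and horizontal distance between guide and beaker below 0.012 m), for 0.05 s.
At the end, for the whole second after the job is handed in: Guide hole within 12 mm over the beaker; probe held still by the fingers alone, upright within 0.1 rad, its tip and the point 80 mm above it within 5 mm of the hole axis, tip 7 to 45 mm above the beaker underside, touching neither guide nor beaker (horizontal distance between guide and beaker below 0.012 m and horizontal distance between each of probe, probe_mid and guide below 0.005 m and angle between probe's own z axis and vertical below 0.1 rad and z of probe in the frame of beaker between 0.007 and 0.045 m and contact force between probe and the fingers above 1 N and contact force between probe and guide below 0.2 N and contact force between probe and beaker below 0.2 N and linear speed of each of probe, beaker below 0.02 m/s); the arm keeps its last pose, push and grip.
It fails at once if the probe touches the guide (contact force between probe and guide above 0.3 N).
It fails at once if the probe touches the beaker (contact force between probe and beaker above 0.3 N).
It fails at once if the beaker is moved by more than 20 mm or tipped over (distance of beaker from where it was at the start of the episode above 0.02 m or angle between beaker's own z axis and vertical above 0.5 rad).
It fails at once if the flavour bottle or the stirring rod is moved by more than 20 mm or tipped over (distance of any of flavour_bottle, stirrer from where it was at the start of the episode above 0.02 m or angle between any of flavour_bottle, stirrer's own z axis and vertical above 0.5 rad).
It fails at once if another bottle, cup, vial or jar is moved by more than 20 mm or tipped over (distance of any of milk_bottle, juice_bottle, tasting_cup, vial, jar from where it was at the start of the episode above 0.02 m or angle between any of milk_bottle, juice_bottle, tasting_cup, vial, jar's own z axis and vertical above 0.5 rad).
It also fails if it takes over 58 s, if anything falls off the work surface, if the arm or the gripper's body presses on something with over 40 N, if the wrist force passes 120 N, or if a joint passes its speed limit or range.

## Working session

There is one attempt and no reset: what is moved stays moved. The work goes in short steps, Python scripts to look and compute and a shell command to move; the robot and the scene stay as the last step left them, time stands still between calls to the robot, and variables do not carry over. Pictures are saved under pics/ and viewed, at most 10 in all, crops included, and the job is handed in when it is done.

```bash
mkdir -p pics; python3 - <<'E'
from bench import env
import cv2
for n in("side","top"):
    i=env.camera_info(n); print(n,i)
    cv2.imwrite(f"pics/{n}0.png",env.camera(n)[:,:,::-1])
s=env.get_state(); print(s); print(env.grip_point_offset)
E
```

```text
side {'camera_matrix': array([[429.71717199,   0.        , 259.61530803],
       [  0.        , 429.71717199, 195.13012192],
       [  0.        ,   0.        ,   1.        ]]), 'origin': array([0.06119479, 0.68084653, 0.80143968]), 'attitude': array([-1.30483185e+02, -4.04226926e-02, -1.40651071e+02])}
top {'camera_matrix': array([[424.75973562,   0.        , 252.41777534],
       [  0.        , 424.75973562, 193.51240035],
       [  0.        ,   0.        ,   1.        ]]), 'origin': array([0.38709361, 0.05488997, 1.14689936]), 'attitude': array([-1.68440597e+02,  1.49250880e-01, -8.61658785e+01])}
{'time': 0.1, 'qpos': array([73.57369389, 26.89380866, -2.78307171, 87.86716849,  1.38159382,
       65.37318962, -4.71439709]), 'dq': array([ 0.01287614, -0.13306464,  0.04744327, -0.11287203, -0.04507349,
        0.00114949,  0.03078342]), 'joint_efforts': array([ 1.35953258e-03, -5.11510384e+01, -4.65307978e-02, -2.38390428e+01,
        1.08502829e-02,  4.37884548e-03,  1.30903101e-05]), 'tool_pos': array([ 0.1719558 , -0.65219605,  0.23035092]), 'tool_rot': array([-1.79899513e+02,  4.67067914e-03,  1.47724028e+01]), 'ft_force': array([-0.59651404,  0.76336828, -0.39568654]), 'wrist_torque': array([ 0.01358713, -0.0269894 ,  0.0390547 ]), 'finger_force': 0.0, 'width': 0.08562188938399092}
0.0187
```

View pics/side0.png

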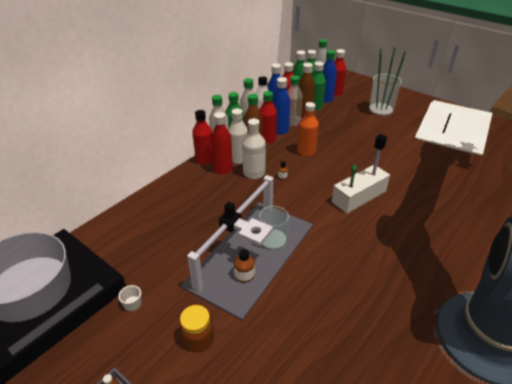

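View pics/top0.png

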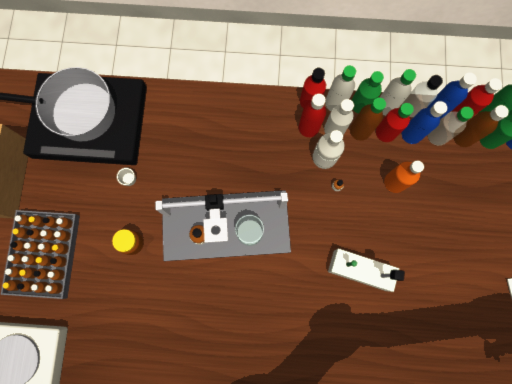

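The side view shows the station, the guide (hole ~(257,230)), the beaker (~(273,228)), and the probe in the right hole of the rack (head ~(380,142)). The top view shows the hole at ~(216,230), the beaker at ~(249,229) and the probe head at ~(397,275). I'll enlarge both.

```bash
python3 - <<'E'
import cv2,numpy as np
t=cv2.imread("pics/top0.png");s=cv2.imread("pics/side0.png")
z=lambda a,f:cv2.resize(a,None,fx=f,fy=f,interpolation=cv2.INTER_CUBIC)
def grid(a,x0,y0,f):
    a=z(a,f)
    for x in range(0,a.shape[1],10*f):
        cv2.line(a,(x,0),(x,6),(0,255,255),1)
        cv2.putText(a,str(x0+x//f),(x,16),0,.35,(0,255,255),1)
    for y in range(0,a.shape[0],10*f):
        cv2.line(a,(0,y),(6,y),(0,255,255),1);cv2.putText(a,str(y0+y//f),(8,y+4),0,.35,(0,255,255),1)
    return a
cv2.imwrite("pics/a.png",grid(t[185:265,150:300],150,185,5))
b=np.zeros((600,800,3),np.uint8)
r=grid(t[240:300,320:415],320,240,5);b[:300,:475]=r
r=grid(s[130:215,325:395],325,130,4);b[:340,490:770]=r
r=grid(s[195:265,210:320],210,195,4);b[310:590,0:440]=r
cv2.imwrite("pics/b.png",b)
E
```

```text
(no output)
```

View pics/a.png

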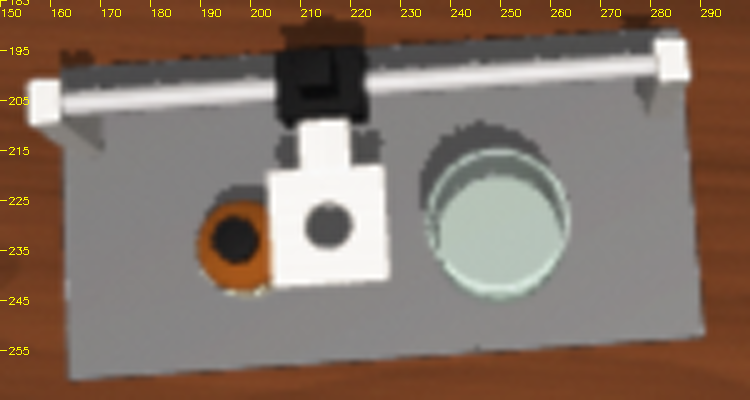

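View pics/b.png

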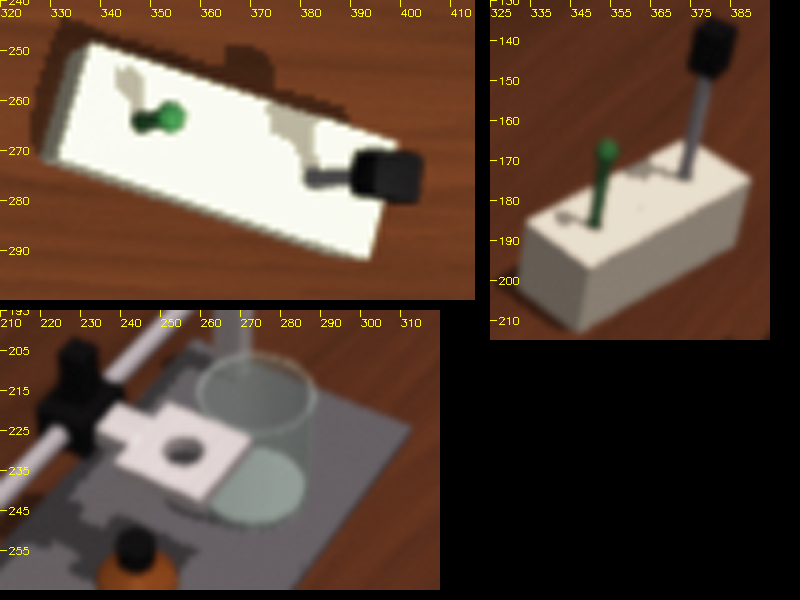

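```bash
cat > h.py <<'E'
from bench import env
import numpy as np
from scipy.spatial.transform import Rotation as R
def cam(n):
    i=env.camera_info(n);return np.array(i["camera_matrix"]),np.array(i["origin"]),R.from_euler("xyz",i["attitude"],degrees=True).as_matrix()
def P(n,u,v,z):
    K,o,A=cam(n);d=A@np.linalg.solve(K,[u,v,1]);return (o+d*(z-o[2])/d[2])[:2]
def proj(n,p):
    K,o,A=cam(n);q=K@(A.T@(np.array(p)-o));return q[:2]/q[2]
def rows(target,yaw,ref=None):
    "shift in tool units & turn for target TCP, pointing down w. yaw deg"
    s=env.get_state() if ref is None else ref
    T=R.from_euler("xyz",s["tool_rot"],degrees=True);G=R.from_euler("xyz",[180,0,yaw],degrees=True)
    return (T.inv().apply(np.array(target)-s["tool_pos"])/.4).round(4),((T.inv()*G).as_rotvec()/.5).round(4)
E
python3 - <<'E'
from h import *
np.set_printoptions(precision=4,suppress=True)
a=P("top",158.8,205.4,.12);b=P("top",284.2,197,.12);d=b-a
print("posts",a,b,np.linalg.norm(d),"yaw of a-b",np.degrees(np.arctan2(*(a-b)[::-1]))-90,"mid",(a+b)/2)
g=P("top",215.6,230.2,.115);gs=P("side",210+183/4,195+(450-310)/4,.115);print("hole",g,gs)
bk=P("top",249.7,229.1,.093);bs=P("side",210+257/4,195+(395-310)/4,.093);print("beaker",bk,bs)
print("knob top", P("top",150+318/5,185+73/5,.159))
c=np.array([P("top",u,v,.06) for u,v in[(338,248.4),(399.6,268.4),(393.6,292),(331.6,271.6)]])
print("rack",c,c.mean(0),[np.linalg.norm(c[i]-c[i-1]) for i in range(4)])
y=(c[0]+c[3]-c[1]-c[2])/2;y/=np.linalg.norm(y);print("ydir",y,np.degrees(np.arctan2(y[1],y[0]))-90,"hole",c.mean(0)-.045*y)
print("rod",P("top",382.4,275.6,.06),P("side",374.2,174.5,.06))
print("head top",P("top",320+394/5,240+176/5,.185),P("side",325+(716-490)/4,130+30/4,.185))
print("stirrer hole",c.mean(0)+.045*y,"milk",P("top",328,150,.1),"vial",P("top",338,185,.05))
E
```

```text
posts [0.5515 0.2989] [ 0.5929 -0.0071] 0.3088226222022675 yaw of a-b 7.7066091671375005 mid [0.5722 0.1459]
hole [0.5005 0.1551] [0.5009 0.1575]
beaker [0.5113 0.0727] [0.5104 0.0768]
knob top [0.5678 0.1617]
rack [[ 0.481  -0.1541]
 [ 0.4412 -0.3102]
 [ 0.3821 -0.2951]
 [ 0.4218 -0.1396]] [ 0.4315 -0.2248] [np.float64(0.06089941714150944), np.float64(0.16104801873572325), np.float64(0.060948249555621524), np.float64(0.1605197874034346)]
ydir [0.2471 0.969 ] -14.308045732724139 hole [ 0.4204 -0.2684]
rod [ 0.4205 -0.2671] [ 0.4189 -0.2653]
head top [ 0.4199 -0.2664] [ 0.4193 -0.2608]
stirrer hole [ 0.4427 -0.1812] milk [ 0.7272 -0.1141] vial [ 0.6487 -0.1516]
```

```bash
python3 - <<'E'
from h import *
print(rows([.42,-.36,.33],14.77))
E
```

```text
(array([ 0.7859, -0.5487, -0.2482]), array([-0.0035,  0.0002,  0.0001]))
```

```bash
T="";python3 -m creep '0.786 -0.549 -0.248 0 0 0;0.786 -0.549 -0.248 0 0 0;0.786 -0.549 -0.248 0 0 0;0.786 -0.549 -0.248 0 0 0;0.786 -0.549 -0.248 0 0 0;0.786 -0.549 -0.248 0 0 0;0.786 -0.549 -0.248 0 0 0;0.786 -0.549 -0.248 0 0 0'; python3 -c "
from h import *
print(rows([.54,0,.30],7.7))"
```

```text
time: 0.9
tool_pos: [0.4213, -0.3579, 0.3309]
tool_rot: [-180.0, -0.0, 14.8]
ft_force: [0.6, 0.2, -0.7]
width: 0.0856
finger_force: 0.0
(array([ 0.5159, -0.7891,  0.0775]), array([-3.000e-04, -1.000e-04,  2.487e-01]))
```

```bash
python3 -m creep '0.516 -0.789 0.078 0 0 0.249;0.516 -0.789 0.078 0 0 0.249;0.516 -0.789 0.078 0 0 0.249;0.516 -0.789 0.078 0 0 0.249;0.516 -0.789 0.078 0 0 0.249;0.516 -0.789 0.078 0 0 0.249;0.516 -0.789 0.078 0 0 0.249;0.516 -0.789 0.078 0 0 0.249'; python3 -c "
from h import *
print(rows([.570,.165,.215],7.7))"
```

```text
time: 1.7
tool_pos: [0.5393, 0.0025, 0.2989]
tool_rot: [-179.9, 0.0, 7.9]
ft_force: [0.2, -0.7, 0.6]
width: 0.0853
finger_force: 0.0
(array([ 0.1321, -0.3914,  0.2103]), array([-0.0037,  0.0004,  0.0087]))
```

```bash
python3 -m creep '0.132 -0.396 0.21 0 0 0.005;0.132 -0.396 0.21 0 0 0.005;0.132 -0.396 0.21 0 0 0.005;0.132 -0.396 0.21 0 0 0.005;0.132 -0.396 0.21 0 0 0.005;0.132 -0.396 0.21 0 0 0.005'; python3 - <<'E'
from h import *
import cv2
print(rows([.570,.165,.128],7.7))
t=env.camera("top");s=env.camera("side")
z=lambda a,f:cv2.resize(a,None,fx=f,fy=f,interpolation=cv2.INTER_CUBIC)
b=np.zeros((400,800,3),np.uint8)
b[:,:400]=z(t[170:270,165:265],4)
b[:,400:]=z(s[160:260,190:290],4)
cv2.imwrite("pics/c.png",b[:,:,::-1])
E
```

```text
time: 2.3
tool_pos: [0.57, 0.1621, 0.2143]
tool_rot: [180.0, 0.1, 7.6]
ft_force: [0.0, -0.5, -0.4]
width: 0.0855
finger_force: 0.0
(array([ 0.0014, -0.0074,  0.2158]), array([ 0.0008,  0.0041, -0.0035]))
```

View pics/c.png

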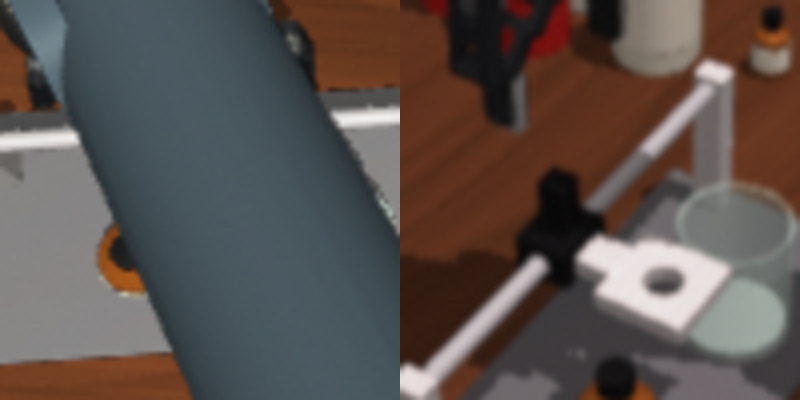

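The picture shows the knob (right half, ~(558,190)) below the gripper, in line with the open fingers; way down is clear.

```bash
python3 -m creep '0.001 -0.006 0.21 0 0 0;0.001 -0.006 0.21 0 0 0;0.001 -0.006 0.21 0 0 0;0.001 -0.006 0.21 0 0 0' && python3 -m creep '0 0 0 0 0 0;0 0 0 0 0 0;0 0 0 0 0 0;0 0 0 0 0 0;0 0 0 0 0 0;0 0 0 0 0 0;0 0 0 0 0 0;0 0 0 0 0 0' 0 30
```

```text
time: 2.8
tool_pos: [0.5714, 0.163, 0.1323]
tool_rot: [180.0, -0.1, 7.4]
ft_force: [-0.4, 0.6, 0.9]
width: 0.086
finger_force: 0.0
time: 3.6
tool_pos: [0.5709, 0.1642, 0.132]
tool_rot: [180.0, -0.0, 7.5]
ft_force: [-1.2, -0.5, 5.7]
width: 0.0174
finger_force: 32.7
```

```bash
python3 -m creep '0 0.03 0 0 0 0;0 0.06 0 0 0 0;0 0.09 0 0 0 0;0 0.12 0 0 0 0;0 0.15 0 0 0 0;0 0.18 0 0 0 0;0 0.204 0 0 0 0;0 0.204 0 0 0 0' && python3 -m creep '0 0 0 0 0 0;0 0 0 0 0 0;0 0 0 0 0 0'; python3 - <<'E'
from h import *
import cv2
s=env.camera("side")
cv2.imwrite("pics/d.png",cv2.resize(s[180:260,230:320],None,fx=6,fy=6,interpolation=cv2.INTER_CUBIC)[:,:,::-1])
E
```

```text
time: 4.4
tool_pos: [0.5823, 0.0802, 0.132]
tool_rot: [179.9, -0.1, 7.4]
ft_force: [-1.2, -1.0, 7.2]
width: 0.0175
finger_force: 32.9
time: 4.7
tool_pos: [0.5823, 0.0802, 0.132]
tool_rot: [179.8, -0.1, 7.4]
ft_force: [0.1, -2.1, 6.2]
width: 0.0174
finger_force: 32.9
```

View pics/d.png

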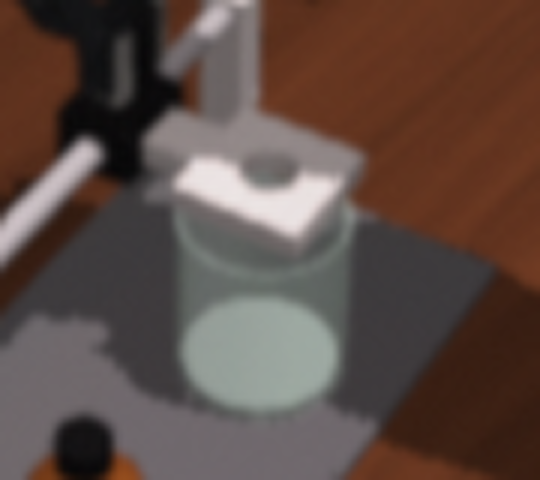

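The hole (crop ~(270,168)) now sits over the beaker (rim from 175 to 353 wide); the TCP offset puts it within ~4 mm. Release and rise.

```bash
python3 -m creep '0 0 0 0 0 0;0 0 0 0 0 0;0 0 0 0 0 0;0 0 0 0 0 0;0 0 0 0 0 0;0 0 0 0 0 0' 1 && python3 -m creep '0 0 -0.1 0 0 0;0 0 -0.2 0 0 0;0 0 -0.3 0 0 0;0 0 -0.4 0 0 0;0 0 -0.5 0 0 0;0 0 -0.5 0 0 0;0 0 -0.5 0 0 0'; python3 - <<'E'
from h import *
print(P("side",275,208,.115))
print(rows([.43,-.25,.33],-14.3))
E
```

```text
time: 5.35
tool_pos: [0.5812, 0.0832, 0.1312]
tool_rot: [180.0, 0.0, 7.5]
ft_force: [0.7, 0.4, -0.2]
width: 0.0855
finger_force: 0.0
time: 6.05
tool_pos: [0.5814, 0.0833, 0.3322]
tool_rot: [180.0, -0.1, 7.5]
ft_force: [1.0, -0.8, -0.4]
width: 0.0858
finger_force: 0.0
[0.51257282 0.07188507]
(array([-0.4842,  0.7768,  0.0047]), array([-1.000e-04, -4.100e-03,  7.612e-01]))
```

```bash
python3 - <<'E'
from h import *
import cv2
t=env.camera("top");s=env.camera("side")
z=lambda a,f:cv2.resize(np.clip(a.astype(float)*(2.2 if f>9 else 1),0,255).astype(np.uint8),None,fx=f,fy=f,interpolation=cv2.INTER_CUBIC)
b=np.zeros((500,800,3),np.uint8)
b[:400,:400]=z(t[260:285,385:410],16)
b[:400,400:800]=z(s[130:155,367:392],16)
cv2.imwrite("pics/e.png",b[:,:,::-1])
E
```

```text
(no output)
```

View pics/e.png

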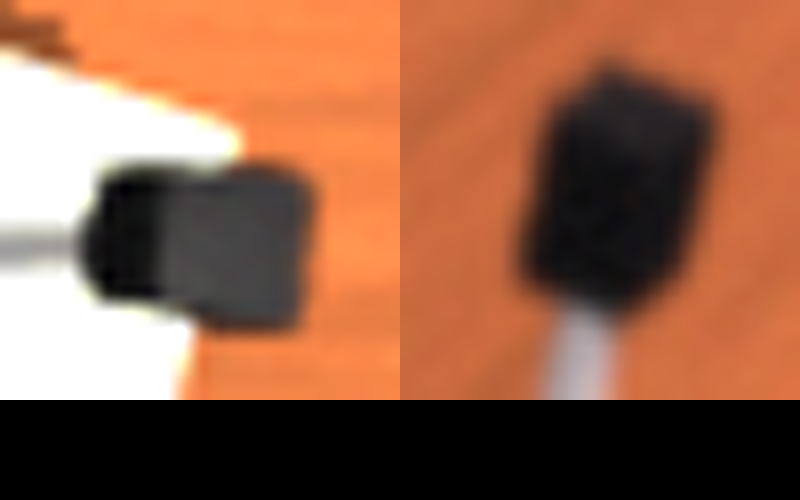

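```bash
python3 - <<'E'
from h import *
a=lambda n,p,q,ox,oy:(lambda d:(np.degrees(np.arctan2(d[1],d[0])),np.linalg.norm(d)))(P(n,q[0]/16+ox,q[1]/16+oy,.185)-P(n,p[0]/16+ox,p[1]/16+oy,.185))
print(a("top",(315,172),(300,325),385,260),a("top",(175,312),(300,330),385,260),a("side",(605,68),(712,103),367-25,130))
print("ctr",P("top",385+238/16,260+247/16,.185),P("top",389,275.6,.15))
c=.5*(P("top",385+238/16,260+247/16,.185)+[.4195,-.2655])
for y in(-14.3,-8,-5): print(y,rows([.42,-.267,.29],y))
E
```

```text
(np.float64(174.1135700849727), np.float64(0.021163963351779305)) (np.float64(-94.28304285340421), np.float64(0.01730878640303939)) (np.float64(-175.32777698300367), np.float64(0.01865587314439766))
ctr [ 0.41958796 -0.26877245] [ 0.4187298  -0.25558589]
-14.3 (array([-0.5118,  0.8147,  0.1013]), array([0.0017, 0.0047, 0.7608]))
-8 (array([-0.5118,  0.8147,  0.1013]), array([0.0015, 0.0048, 0.5409]))
-5 (array([-0.5118,  0.8147,  0.1013]), array([0.0013, 0.0048, 0.4362]))
```

```bash
python3 -m creep '-0.512 0.815 0.05 0 0 0.436;-0.512 0.815 0.05 0 0 0.436;-0.512 0.815 0.05 0 0 0.436;-0.512 0.815 0.05 0 0 0.436;-0.512 0.815 0.05 0 0 0.436;-0.512 0.815 0.05 0 0 0.436;-0.512 0.815 0.05 0 0 0.436;-0.512 0.815 0.05 0 0 0.436' && python3 -m creep '0 0 0.12 0 0 0;0 0 0.2 0 0 0;0 0 0.2 0 0 0;0 0 0.2 0 0 0;0 0 0.2 0 0 0'; python3 - <<'E'
from h import *
import cv2
print(rows([.42,-.2675,.15],-5))
t=env.camera("top");s=env.camera("side")
z=lambda a,f:cv2.resize(a,None,fx=f,fy=f,interpolation=cv2.INTER_CUBIC)
b=np.zeros((400,800,3),np.uint8)
b[:,:400]=z(t[180:260,210:290],5)
b[:,400:]=z(s[90:190,325:425],4)
cv2.imwrite("pics/f.png",b[:,:,::-1])
E
```

```text
time: 6.95
tool_pos: [0.4177, -0.2697, 0.3095]
tool_rot: [-180.0, 0.2, -5.2]
ft_force: [0.2, -0.0, -0.3]
width: 0.0855
finger_force: 0.0
time: 7.45
tool_pos: [0.4219, -0.267, 0.2328]
tool_rot: [179.9, -0.1, -5.0]
ft_force: [0.2, -0.6, 0.0]
width: 0.0854
finger_force: 0.0
(array([-0.0051,  0.0015,  0.2069]), array([ 0.0021, -0.0048,  0.0015]))
```

View pics/f.png

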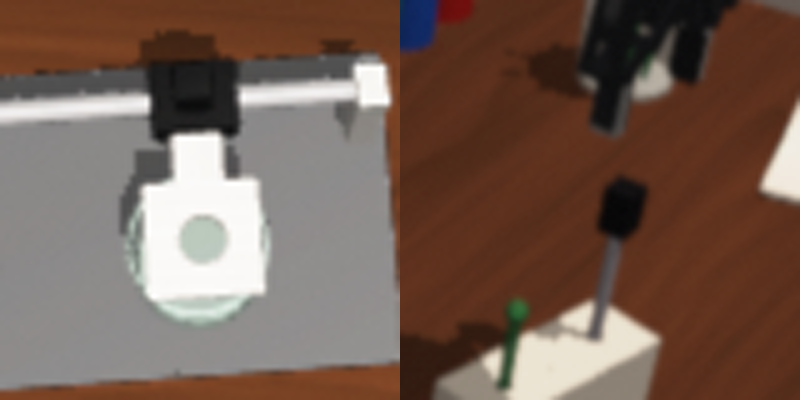

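Top crop: the hole (204,239) is well inside the beaker rim (126–270 wide); side crop: the open fingers stand over the probe head (622,205). Descend and grip.

```bash
python3 -m creep '-0.004 0.001 0.1 0 0 0;-0.004 0.001 0.205 0 0 0;-0.004 0.001 0.205 0 0 0;-0.004 0.001 0.205 0 0 0;-0.004 0.001 0.205 0 0 0' && python3 -m creep '0 0 0 0 0 0;0 0 0 0 0 0;0 0 0 0 0 0;0 0 0 0 0 0;0 0 0 0 0 0;0 0 0 0 0 0;0 0 0 0 0 0;0 0 0 0 0 0' 0 40; python3 -c "
from h import *
print('hole',P('top',250.8,227.8,.115),'beaker',P('top',249.6,229.2,.093))"
```

```text
time: 8.05
tool_pos: [0.4209, -0.2678, 0.1518]
tool_rot: [179.9, -0.2, -5.0]
ft_force: [-0.7, -0.6, -0.2]
width: 0.0852
finger_force: 0.0
time: 8.85
tool_pos: [0.4193, -0.2673, 0.1497]
tool_rot: [180.0, -0.0, -5.0]
ft_force: [-1.3, -0.4, 4.6]
width: 0.0217
finger_force: 40.3
hole [0.5120546  0.06991398] beaker [0.51102783 0.07297875]
```

```bash
python3 -m creep '0 0 -0.05 0 0 0;0 0 -0.1 0 0 0;0 0 -0.16 0 0 0;0 0 -0.23 0 0 0;0 0 -0.3 0 0 0;0 0 -0.37 0 0 0;0 0 -0.43 0 0 0;0 0 -0.43 0 0 0' - 60; python3 -c "
from h import *
print(rows([.5125,.03,.322],-5),rows([.5125,.071,.322],-5))"
```

```text
time: 9.65
tool_pos: [0.4206, -0.2675, 0.324]
tool_rot: [179.9, -0.3, -5.0]
ft_force: [1.0, 0.7, -0.8]
width: 0.021
finger_force: 59.6
(array([ 0.1643, -0.7609,  0.004 ]), array([ 0.0048, -0.0108,  0.0004])) (array([ 0.1553, -0.8631,  0.0037]), array([ 0.0048, -0.0108,  0.0004]))
```

```bash
python3 -m creep '0.02 -0.1 0 0 0 0;0.04 -0.22 0 0 0 0;0.06 -0.34 0 0 0 0;0.08 -0.46 0 0 0 0;0.105 -0.58 0 0 0 0;0.125 -0.69 0 0 0 0;0.145 -0.79 0 0 0 0;0.156 -0.86 0 0 0 0' && python3 -m creep '0 0 0 0 0 0;0 0 0 0 0 0;0 0 0 0 0 0;0 0 0 0 0 0;0 0 0 0 0 0'; python3 - <<'E'
from h import *
import cv2
t=env.camera("top");s=env.camera("side")
print(rows([.5125,.071,.322],-5))
z=lambda a,f:cv2.resize(a,None,fx=f,fy=f,interpolation=cv2.INTER_CUBIC)
b=np.zeros((600,800,3),np.uint8)
b[:400,:320]=z(t[180:260,210:274],5)
b[:,320:]=z(s[110:230,227:323],5)
cv2.imwrite("pics/g.png",b[:,:,::-1])
E
```

```text
time: 10.45
tool_pos: [0.5105, 0.0735, 0.3194]
tool_rot: [-179.9, 0.2, -4.8]
ft_force: [-0.6, -0.9, -1.1]
width: 0.0215
finger_force: 59.5
time: 10.95
tool_pos: [0.5112, 0.069, 0.3212]
tool_rot: [180.0, 0.0, -5.1]
ft_force: [0.0, -0.3, -1.5]
width: 0.0215
finger_force: 59.5
(array([ 0.0029, -0.004 , -0.0016]), array([ 0.0005, -0.0005, -0.0024]))
```

View pics/g.png

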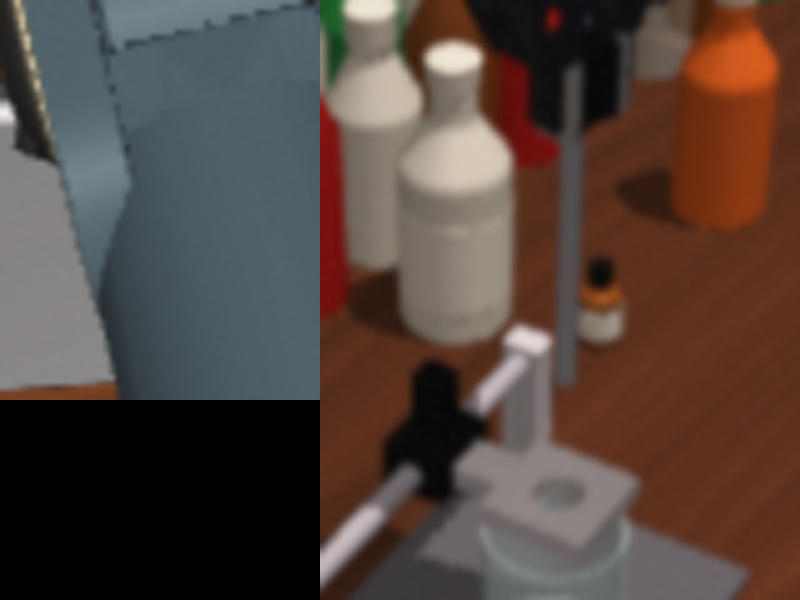

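```bash
python3 - <<'E'
from h import *
for z in(.170,.182,.30,.322): print(z,proj("side",[.5112,.069,z]))
print("hole now",P("side",274.6,208.2,.115),proj("side",[.5125,.071,.115]))
for dx,dy in((.01,0),(0,.01)):print(proj("side",[.5112+dx,.069+dy,.182])-proj("side",[.5112,.069,.182]))
E
```

```text
0.17 [276.8162131  189.85235314]
0.182 [276.95680243 185.80436548]
0.3 [278.46855536 142.27647437]
0.322 [278.77925125 133.33060963]
hole now [0.51287384 0.07304727] [275.25231552 207.81979504]
[-3.46239137 -1.75399146]
[-2.694831    2.15895118]
```

Rod hangs upright over the hole (tip (566,383), hole (558,491) in the crop), consistent with the pose within ~2–3 mm. Small correction, lower to just above the guide and look once more.

```bash
python3 -m creep '0.001 -0.008 0 0 0 0;0.001 -0.008 0.04 0 0 0;0.001 -0.008 0.08 0 0 0;0.001 -0.008 0.115 0 0 0;0.001 -0.008 0.115 0 0 0;0.001 -0.008 0.115 0 0 0;0.001 -0.008 0.115 0 0 0'; python3 - <<'E'
from h import *
import cv2
s=env.camera("side");env.camera("side")
st=env.get_state();print(st["tool_pos"],st["tool_rot"])
cv2.imwrite("pics/h.png",cv2.resize(s[150:225,240:310],None,fx=8,fy=8,interpolation=cv2.INTER_CUBIC)[:,:,::-1])
p=st["tool_pos"];print(proj("side",[p[0],p[1],p[2]-.14]),proj("side",[p[0],p[1],p[2]-.03]))
E
```

```text
time: 11.75
tool_pos: [0.5125, 0.0736, 0.2761]
tool_rot: [-180.0, -0.1, -5.0]
ft_force: [0.3, 0.5, -1.7]
width: 0.021
finger_force: 59.5
[0.51240686 0.07353903 0.276102  ] [-1.79983880e+02 -9.02796869e-02 -4.99676421e+00]
[274.83896983 201.72131555] [276.03696013 163.78709201]
```

View pics/h.png

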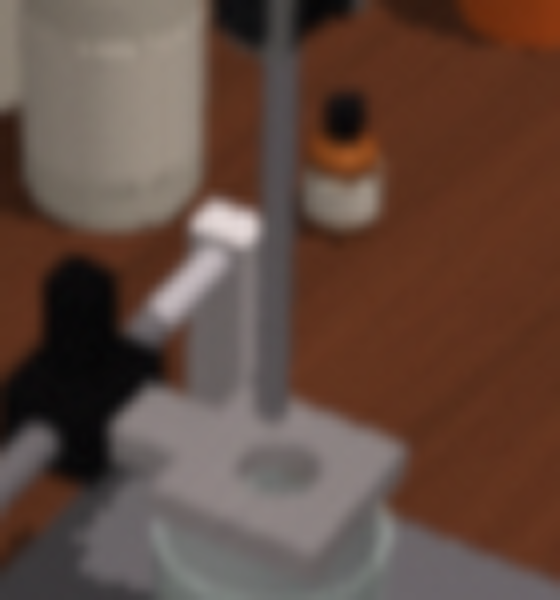

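Rod is vertical (281,110)→(272,412), with the hole at (279,468): about 2 mm off toward −x/−y. Correct, then lower.

```bash
python3 -m creep '-0.004 0.005 0 0 0 0;-0.004 0.005 0 0 0 0;-0.004 0.005 0 0 0 0;-0.004 0.005 0 0 0 0' && python3 -m creep '0 0 0.03 0 0 0;0 0 0.06 0 0 0;0 0 0.09 0 0 0;0 0 0.125 0 0 0;0 0 0.16 0 0 0;0 0 0.195 0 0 0;0 0 0.225 0 0 0;0 0 0.245 0 0 0' && python3 -m creep '0 0 0 0 0 0;0 0 0 0 0 0;0 0 0 0 0 0;0 0 0 0 0 0;0 0 0 0 0 0;0 0 0 0 0 0'; python3 - <<'E'
from h import *
s=env.camera("side").astype(int)
st=env.get_state();p=st["tool_pos"];print(p,st["tool_rot"])
for z in(.115,.13,.15): print(z,proj("side",[p[0],p[1],z]))
for v in(196,200,203,205,206,207,208,209,210,211): print(v,s[v,264:286].sum(1)//3)
E
```

```text
time: 12.25
tool_pos: [0.5102, 0.0715, 0.2754]
tool_rot: [180.0, -0.0, -5.0]
ft_force: [-0.5, -0.2, -1.2]
width: 0.0212
finger_force: 59.5
time: 13.05
tool_pos: [0.5097, 0.0714, 0.1758]
tool_rot: [180.0, 0.1, -5.0]
ft_force: [0.3, -0.0, -0.2]
width: 0.0213
finger_force: 59.5
time: 13.65
tool_pos: [0.5103, 0.0715, 0.1776]
tool_rot: [180.0, -0.0, -5.0]
ft_force: [-0.0, -0.3, -0.6]
width: 0.0215
finger_force: 59.5
[0.51023149 0.07150262 0.17750494] [ 1.79995993e+02 -2.63565262e-02 -4.99820022e+00]
0.115 [275.87801758 208.33679786]
0.13 [276.03918425 203.61416208]
0.15 [276.25896635 197.17392991]
196 [ 95  99  97  98  99 104 118 122 116  89  80  81  77  68  63  61  60  61
  61  61  61  60]
200 [119 114 110 112 121 131 135 135 127 100  84  81  82  91  89  80  71  67
  62  61  60  60]
203 [134 134 135 135 135 136 136 136 127  97  83  83  88 112 130 134 134 133
 128 118 107  99]
205 [136 135 135 135 136 135 132 127 116  92  83  82  86 107 123 132 135 135
 134 134 134 133]
206 [136 136 135 136 136 132 124 115 105  87  83  82  85 100 113 123 132 134
 134 135 135 134]
207 [136 136 136 136 135 125 111 105  99  87  82  82  84  95 102 112 127 133
 135 135 134 135]
208 [136 135 137 137 134 122 107 106 101  87  82  82  83  93  97 107 124 133
 134 134 134 134]
209 [136 137 137 137 133 125 115 114 103  88  82  82  82  92  99 110 125 134
 134 135 135 135]
210 [137 137 138 137 136 134 129 123 105  89  86  87  88  99 108 121 130 134
 134 134 135 132]
211 [136 137 137 136 138 138 135 128 115 105 103 103 107 116 123 131 134 134
 135 135 132 124]
```

Rod (centre column 274.7) is centred in the hole (269–280, centre 274.5), row agreement is within half a pixel, tip about 29 mm above the beaker's underside, no contact force.

```bash
python3 -c "
from bench import env
print(env.sign_off())"
```

```text
the job is handed in; nothing more can be done
None
```

I handed the job in at about 13.7 s: the guide hole is about 4 mm off the beaker's axis (12 mm allowed), and the probe is held still and upright in the hole, within about 2 mm of centre. Its tip is about 29 mm above the beaker's underside, and the wrist force showed no sign of contact. The hand-in returned no verdict; these are my own measurements.

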